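# Bolt the dross box shut

## Task

Close up the dross box on the soldering bench: press its lid right down, slide the bolt on the lid across into the staple, and turn the ball handle fully down into the notch of the keeper strip. The notch has to be found by feel: never force the handle against the strip, and leave everything else on the bench where it is.

Things in the scene. Friction and masses are not known exactly. Their poses are not given: they have to be found in the camera images.
- dross_box: Fixed grey steel waste box on the bench, 300 (x) x 380 (y) x 116 mm high. Origin: centre of its underside; x points away from the robot, y left, z up. Its top: a fixed deck along the left (y = +92 to +190 mm) and a hinged lid over the rest (x = -150 to +135, y = -190 to +90 mm). Deck and shut lid are level, upper faces at z = 116 mm.
- staple (a point): Steel arch on the deck that takes the bolt's nose; this point is the middle of its foot: x = -85, y = +111, z = 116 mm of dross_box, same axes. 24 (x) x 12 (y) x 32 mm high, opening 16 mm wide, underside of the bridge at z = +28 mm.
- dross_lid (a joint): Angle of the lid, rad: 0 shut (hard stop), growing as its near edge rises; starts ajar, 0.2 to 0.45. It turns about the line x = +135, z = 113 mm of dross_box, parallel to its y axis. The hinges are stiff: the lid stays where it is left; 2 to 5 N straight down near its free edge moves it.
- lid_press (a point): A plain spot on the lid's upper face, 22 mm from its free edge and 40 mm from its right edge, clear of the bolt, where it can be pressed down. With the lid shut it lies at x = -128, y = -150, z = 116 mm of dross_box.
- bolt_base: Base plate of the barrel bolt, 75 (x) x 172 (y) mm, on the lid near its free edge, with guides 31 mm high at its ends (beyond y = -62 and +62 mm). Origin on the lid's upper face below the rod; with the lid shut at x = -85, y = 0, z = 116 mm of dross_box, axes parallel to it. The rod, 12 mm thick, lies along y, axis at z = +20 mm. This body includes the keeper strip.
- keeper (a point): The rightmost place where the notch of the keeper strip can be, top edge: x = -24, y = +9, z = +32 mm of bolt_base. The strip stands upright on the robot's side of the rod, 4 mm thick, y = -60 to +60 mm. Its one open-topped notch, 14 mm wide, takes the stem. The strip is screwed on through long slots: the notch's true centre lies 0 to 20 mm left (+y) of this point, to be felt for.
- bolt_slide (a joint): How far the rod is slid, m: 0 drawn back, growing towards +y (left, into the staple), hard stop 0.072, beyond the notch. Starts at 0 to 0.015. The nose enters the staple at about 0.023 (only with the lid shut), is through at 0.036. The stem meets the notch somewhere from 0.044 to 0.064, within 2 mm. Friction 3 N plus 8 N per m/s; stays where it is left.
- bolt_turn (a joint): Angle of the handle about the rod, rad: 0 straight up, growing as it is turned towards the robot (-x of bolt_base) and down; 1.5 is its stop, almost flat, reached only in the notch; elsewhere the stem comes to rest on the strip's top edge at about 0.9. Starts at -0.1 to 0.3. Light friction (under 1 N at the ball); stays where it is left. More than 30 N of the stem on the strip bends it.
- bolt_handle: Bolt handle: flat steel stem 10 mm wide (y), 8 mm thick, with a black ball 22 mm across. Origin at the ball's centre, 55 mm from the rod's axis. In bolt_base, with s = bolt_slide (mm), a = bolt_turn: x = -55 sin a, y = -35 + s, z = 20 + 55 cos a. It can be pinched from above across y; the ball turns between the pads as it is led round the arc.
- flux_jar: Bystander: amber jar 48 mm across, 62 mm high, on the deck near its far end; origin at its underside.
- flux_brush: Bystander: flux brush 170 mm long lying in front of the dross box; origin at the underside of its middle.
- solder_bar: Bystander: solder bar 20 x 170 x 12 mm lying in front of the dross box; origin at the centre of its underside.
- circuit_board: Bystander: green circuit board 100 x 75 mm with parts up to 23 mm high, to the left; origin at the centre of its underside.
- tongs: Bystander: dark steel dipping tongs 240 mm long lying to the right; origin at the middle, on the bench.
- screwdriver: Bystander: screwdriver lying to the right near the robot; origin at the underside of its middle.
- spray_can: Bystander: white can 52 mm across, 150 mm high, standing far right; origin at its underside.

How it is judged:
By the outcome, as a careful person would: the job done as asked, in the order asked, and still so for the second after the job is handed in, with the robot touching nothing.
It also fails if it takes over 72 s, if anything falls off the work surface, if the arm or the gripper's body presses on something with over 40 N, if the wrist force passes 120 N, or if a joint passes its speed limit or range.

## Robot

A 6-joint arm with a two-finger parallel gripper is mounted at the origin on the work surface. World frame = base frame: x ahead of the robot, y to its left, z up, the work surface at z = 0. Lengths are in m, angles in degrees, forces in N, time in s.
With the tool pointing down it reaches from about 0.4 to 0.825 m from the base axis. Payload 7 kg.
Tool frame: the origin (TCP) lies midway between the tips of the shut fingers; the grasp point (between the pads) lies 19 mm behind it; z points along the fingers, y is the line along which they close (so a half turn about z gives the same grasp; the last joint's range is limited). The gripper opens to 88 mm and grips with 3 to 60 N. Pads are 19 mm wide; open, the fingers measure 130 mm over their backs; the gripper's body (78 mm by 193 mm) begins 47 mm behind the grasp point.
Start: joints at [93.856, 20.546, 0.682, 0, -70.136, -16.507], TCP at [0.148, 0.659, 0.202] pointing down, gripper open.
Joint ranges: [-176.03, 176.03], [-82.01, 121.73], [-58.28, 71.71], [-173.87, 95.51], [-174.79, -0.11], [-173.66, 173.66]. Speed limits (degrees/s): [136.94, 136.94, 172.46, 180, 180, 180].

## Interface

Orientations are given as [roll, pitch, yaw] about the fixed x, y, z axes, in that order (R = Rz(yaw) Ry(pitch) Rx(roll)).
In Python, from plant import ctrl gives the robot as it stands. The module is installed in compiled form; this text tells all that it offers.
- The arm moves only by the tool send_rows, never from a script. Its argument "plan" is a list that holds one entry, the list of rows, each a list of 6 numbers: the shift along the tool's x, y, z in shares of 1 m (1.0 is 1 m), then the turn, a rotation vector about the tool's x, y, z in parts of the range, where 1.0 means 90 degrees. A call has 1 to 8 rows; each row is the pose to reach, as a shift and turn from the pose commanded when the call began, along the tool's axes at that moment; what a row does not reach only later rows make up. A row lasts 1/12 s, in which the tool goes at most 41.7 mm and 7.16 degrees, less where a joint would pass 70% of its speed; a pose out of reach is approached as far as the arm can. No shift or turn number may pass 1 either way. A call with a gripper value outside its range is refused whole. "fingers" is the opening, from 0 (shut) to 1 (fully open), set as the call begins (left out, the last holds). The fingers move at their own pace and stop on an object; the grip force is fixed at half the most. Time passes only in rows, so rows that repeat a pose let the fingers close. It gives the time, the measured TCP pose, the force, the opening and the grip force at its end, in the units of the state.
- ctrl.get_obs(): the state, without advancing time (a new reading comes with each control period).
- ctrl.snapshot(name): name is "scene" or "top" or "wrist"; returns a dict with "img" (420x560x3 uint8, red, green, blue), "K" (3x3 intrinsics, pixels), "k1" (the pictures are not rectified: a ray, as slopes to the right and down, at radius r is drawn at 1 + k1 r^2 times it, then the intrinsics apply), "pose" (4x4, takes a point from camera to world coordinates). Camera axes: x right, y down, z forward; pixel columns grow to the right and rows downward; lengths in m; the calibration is good to about 2 mm. A picture is of the moment at which its call begins. There is no depth.
- ctrl.close_job(): hands the job in; it is judged then, once.
The state is a dict: "clock": time; "joint_pos": joint angles; "qvel": joint speeds; "tau": joint torques, N m; "tool_pos": TCP position; "orientation": TCP orientation; "force": force on the tool from outside, world axes, zero at the start; "moment": the same for the moment, N m; "opening": finger opening in m; "gripper_force": force on a finger pad.
Only numpy, scipy, OpenCV 4.12 (cv2) and the standard library are available. Lean on these libraries where they do the work, as an engineer would, in place of code of your own. Each camera call takes 0.05 s, during which the arm holds its last target. There are 200 camera calls.

## Working session

There is one attempt and no reset: what is moved stays moved. The work goes in short steps, Python scripts to look and compute and a tool call to move; the robot and the scene stay as the last step left them, time stands still between calls to the robot, and variables do not carry over. Pictures are saved under pics/ and viewed, at most 10 in all, crops included, and the job is handed in when it is done.

Besides the shell and the picture viewer there is one more tool, called after "Call:" by a JSON object that holds its "fn" and its "kwargs". send_rows: Moves the arm, as the interface text tells. Its arguments: {"type":"object","properties":{"plan":{"type":"array","items":{"type":"array","items":{"type":"array","items":{"type":"number"}}}},"fingers":{"type":"number"}},"required":["plan"]}

```bash
mkdir -p pics; python3 - <<'E'
from plant import ctrl
import cv2,json,numpy as np
o=ctrl.get_obs();print(o)
for n in("scene","top"):
    s=ctrl.snapshot(n);cv2.imwrite(f"pics/{n}0.png",s["img"][:,:,::-1]);print(n,s["K"],s["k1"],s["pose"])
E
```

```text
{'clock': 0.0, 'joint_pos': array([ 9.38545734e+01,  2.05896636e+01,  6.33210750e-01, -1.81822020e-02,
       -7.01365059e+01, -1.65081544e+01]), 'qvel': array([-0.01470464,  0.02611808, -0.06336987,  0.08418317,  0.01292617,
       -0.08032894]), 'tau': array([ 5.78264280e-04, -5.82713163e+01,  2.93064398e+01,  6.99761868e+00,
        7.04852573e-03, -1.61838111e-04]), 'tool_pos': array([0.14777531, 0.65807644, 0.20074454]), 'orientation': array([ 1.79906016e+02, -1.00287330e-02, -1.26597646e+01]), 'force': array([ 0.11846749,  0.45233448, -0.42668804]), 'moment': array([-0.02887409, -0.02378778, -0.01822775]), 'gripper_force': 0.0, 'opening': 0.08756661314898606}
scene [[421.50293947   0.         283.0722195 ]
 [  0.         421.50293947 207.77223657]
 [  0.           0.           1.        ]] -0.01826143290619019 [[ 0.49404952  0.72139049 -0.48529458  1.13264121]
 [ 0.86928208 -0.42027954  0.26021872 -0.32829812]
 [-0.01624007 -0.55041881 -0.83473073  1.12553699]
 [ 0.          0.          0.          1.        ]]
top [[520.56977871   0.         281.42286878]
 [  0.         520.56977871 210.69380197]
 [  0.           0.           1.        ]] -0.17738819047725773 [[ 0.00893547 -0.99670913  0.08056721  0.42256144]
 [-0.99977396 -0.01045919 -0.01851025  0.01073121]
 [ 0.019292   -0.0803836  -0.99657729  1.56529158]
 [ 0.          0.          0.          1.        ]]
```

View pics/scene0.png

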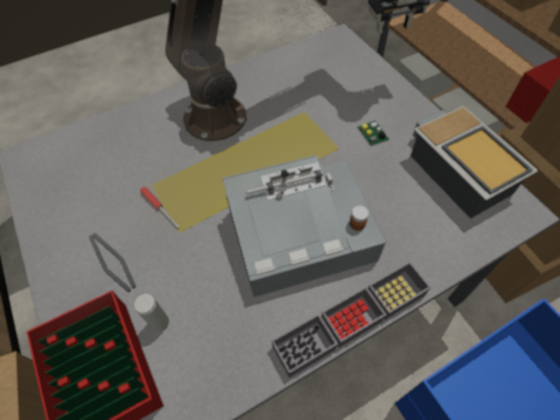

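View pics/top0.png

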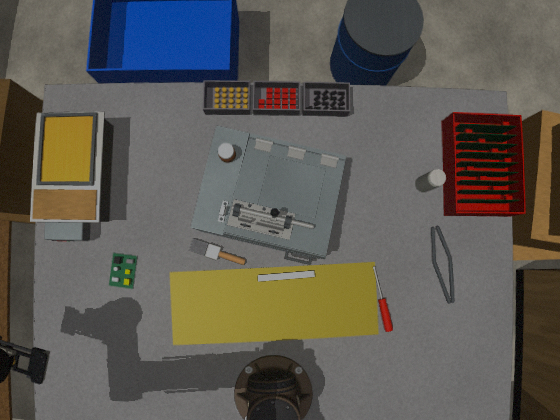

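The scene picture shows the box around (300,220) with its lid ajar and the bolt near (295,180). In the top picture the box spans about (190–345, 125–260) and is turned, with the bolt near (260,218). I'll enlarge both to get corner points.

```bash
python3 - <<'E'
import cv2
for n,(x,y,w,h) in dict(scene=(215,150,180,140),top=(180,120,180,145)).items():
    c=cv2.imread(f"pics/{n}0.png")[y:y+h,x:x+w]
    c=cv2.resize(c,None,fx=4,fy=4,interpolation=cv2.INTER_CUBIC);cv2.imwrite(f"pics/{n}0c.png",cv2.convertScaleAbs(c,alpha=1.4))
E
```

```text
(no output)
```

View pics/scene0c.png

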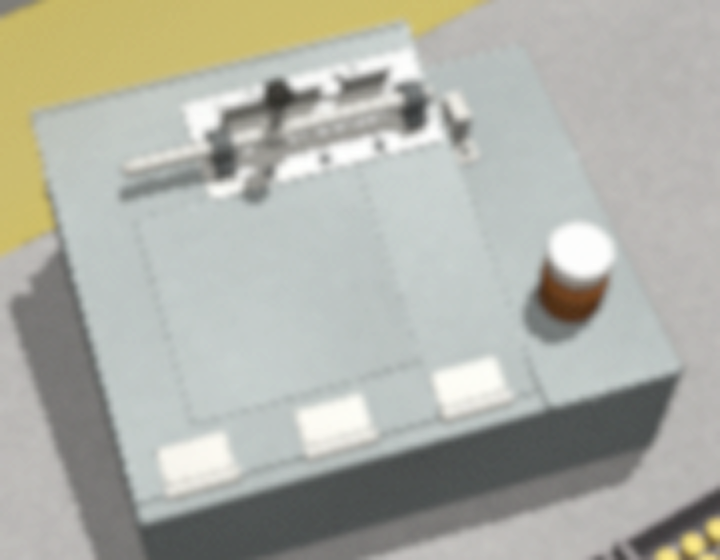

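View pics/top0c.png

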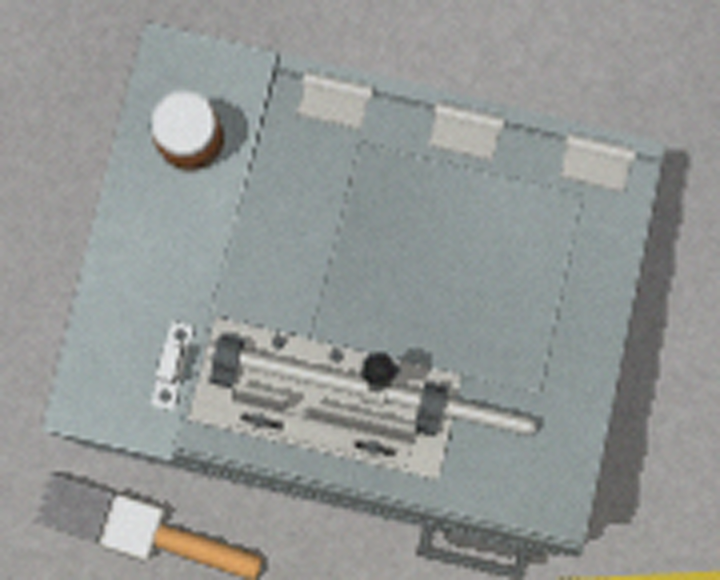

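Corners as read in the crops:

| Point | Top crop (px) | Scene crop (px) |
|---|---|---|
| Box far left | (148,25) | (680,372) |
| Box near left | (47,432) | (525,50) |
| Box far right | (660,150) | (145,522) |
| Lid near right | (583,553) | (35,115) |
| Lid near left | (180,455) | (405,25) |
| Ball | (380,370) | (278,95) |

I'll fit the pose and the joints to these.

```bash
cat > h.py <<'E'
import numpy as np,cv2
from scipy.optimize import least_squares
from scipy.spatial.transform import Rotation as Ro
def proj(s,P):
    P=np.atleast_2d(P);M=np.linalg.inv(s["pose"]);c=P@M[:3,:3].T+M[:3,3]
    u=c[:,:2]/c[:,2:];u=u*(1+s["k1"]*(u**2).sum(1,keepdims=True))
    return u@s["K"][:2,:2].T+s["K"][:2,2]
def lid2box(p,t):
    p=np.atleast_2d(p)/1.;h=np.array([135,0,113.]);d=p-h
    # near edge (-x) rises for t>0 : rotation about +y by +t
    return d@Ro.from_euler('y',t).as_matrix().T+h
def box2w(p,q):
    return (np.atleast_2d(p)/1000)@Ro.from_euler('z',q[2]).as_matrix().T+[q[0],q[1],0]
def ball(s,a): return np.array([-85-55*np.sin(a),-35+s,136+55*np.cos(a)])
def tool(p_w, tool_pos, rpy):  # world pt -> shift in tool axes, cm
    return 100*Ro.from_euler('xyz',rpy,degrees=True).as_matrix().T@(np.array(p_w)-tool_pos)
E
python3 - <<'E'
from h import *
from plant import ctrl
S={n:ctrl.snapshot(n) for n in("scene","top")}
off=dict(scene=(215,150),top=(180,120))
B=lambda *p:(0,p); L=lambda *p:(1,p)
D=[("top",148,25,B(150,190,116)),("top",47,432,B(-150,190,116)),("top",660,150,B(150,-190,116)),("top",583,553,L(-150,-190,116)),("top",180,455,L(-150,90,116)),
("scene",145,522,B(150,-190,116)),("scene",680,372,B(150,190,116)),("scene",525,50,B(-150,190,116)),("scene",35,115,L(-150,-190,116)),("scene",405,25,L(-150,90,116)),
("top",380,370,2),("scene",278,95,2)]
def pt(k,q):
    if k==2: return box2w(lid2box(ball(q[4]*1000,q[5]),q[3]),q)
    return box2w(lid2box(k[1],q[3]) if k[0] else k[1],q)
def res(q):
    return np.concatenate([proj(S[n],pt(k,q))[0]-[(u+.5)/4-.5+off[n][0],(v+.5)/4-.5+off[n][1]] for n,u,v,k in D])
r=least_squares(res,[.65,.02,-.2,.3,.005,.1],x_scale=[.1,.1,.1,.1,.01,.1]);q=r.x
print(q,np.degrees(q[2]));print(r.fun.reshape(-1,2).round(2))
np.save("q.npy",q)
c=np.linalg.pinv(r.jac.T@r.jac);print(np.sqrt(np.diag(c))*.5)
print("staple",proj(S["top"],box2w([-85,111,116],q))[0]*4-np.array([718.5,478.5]))
for y in(-86,86):print("base",proj(S["top"],box2w(lid2box([-85,y,116],q[3]),q))[0]*4-np.array([718.5,478.5]))
for n,P in dict(press_now=lid2box([-128,-150,116],q[3]),press_shut=[-128,-150,116],ball_now=lid2box(ball(q[4]*1000,q[5]),q[3]),ball_shut=ball(q[4]*1000,q[5])).items():print(n,box2w(P,q))
o=ctrl.get_obs();print(o["tool_pos"],o["orientation"])
E
```

```text
[ 0.59267974  0.01982791 -0.22691736  0.22742527  0.00425053  0.01579951] -13.001406891998869
[[-0.27 -0.56]
 [-1.36  0.12]
 [ 1.71 -0.68]
 [ 0.08 -0.69]
 [-1.42 -0.84]
 [-1.45 -0.19]
 [ 0.53 -0.79]
 [-0.89 -1.82]
 [-1.01  0.45]
 [ 0.37  0.19]
 [-0.21  0.46]
 [ 0.04  0.56]]
[0.00046849 0.00045587 0.00203601 0.00580993 0.00103368 0.02122681]
staple [173.34870683 368.81866749]
base [452.69973981 422.52737857]
base [204.71449994 362.65733883]
press_now [[ 0.44147251 -0.09920573  0.17522132]]
press_shut [[ 0.43421483 -0.09752998  0.116     ]]
ball_now [[0.52477008 0.00394936 0.23878411]]
ball_shut [[0.50209423 0.00918508 0.19099314]]
[0.14778323 0.65829944 0.20109021] [ 1.79942376e+02 -6.96275561e-03 -1.26529832e+01]
```

The fit matches the given sizes: residuals are about 1 px, and the staple and plate ends are predicted within 3 mm. The result is yaw -13°, lid 0.23 rad, slide about 4 mm and turn about 0. The tool yaw already lines up with the box. Next I'll work out the shifts to a waypoint and then to above the press spot.

```bash
python3 - <<'E'
from h import *
q=np.load("q.npy");rpy=[180,0,-12.66];c=np.array([.148,.659,.202])
A=box2w(lid2box([-132,-160,116],q[3]),q)[0];W1=np.array([.45,.28,.32]);W2=A+[0,0,.10]
print(A,tool(W1,c,rpy),tool(W2,W1,rpy),tool(A,W2,rpy))
E
```

```text
[ 0.43542566 -0.10807265  0.1761232 ] [ 37.77212845  30.35978116 -11.8       ] [ 7.08319721 38.18319292  4.38768024] [ 1.54074396e-32 -1.22464680e-15  1.00000000e+01]
```

The rows are not in the units I measure in: shifts go in shares of 1 m and turns go in shares of 90 degrees. I convert before sending: 18.9 cm is 0.189, 15.2 cm is 0.152.

Call:
{"fn": "send_rows", "kwargs": {"plan": [[[0.189,0.152,-0.059,0,0,0],[0.189,0.152,-0.059,0,0,0],[0.189,0.152,-0.059,0,0,0],[0.189,0.152,-0.059,0,0,0],[0.189,0.152,-0.059,0,0,0],[0.189,0.152,-0.059,0,0,0],[0.189,0.152,-0.059,0,0,0],[0.189,0.152,-0.059,0,0,0]]], "fingers": 0}}

```text
clock: 0.87
tool_pos: [0.3002, 0.4677, 0.2619]
orientation: [-179.9, 0.0, -12.8]
force: [-0.4, 0.1, -1.1]
opening: 0.0401
gripper_force: 0.0
```

Scaled: 18.9 cm is 0.189, 15.2 cm is 0.152.

Call:
{"fn": "send_rows", "kwargs": {"plan": [[[0.189,0.152,-0.059,0,0,0],[0.189,0.152,-0.059,0,0,0],[0.189,0.152,-0.059,0,0,0],[0.189,0.152,-0.059,0,0,0],[0.189,0.152,-0.059,0,0,0],[0.189,0.152,-0.059,0,0,0],[0.189,0.152,-0.059,0,0,0],[0.189,0.152,-0.059,0,0,0]]]}}

```text
clock: 1.53
tool_pos: [0.451, 0.2785, 0.3195]
orientation: [-180.0, 0.0, -12.8]
force: [-0.1, 0.5, 0.1]
opening: 0.0007
gripper_force: 0.0
```

Scaled: 19.1 cm is 0.191, 3.5 cm is 0.035.

Call:
{"fn": "send_rows", "kwargs": {"plan": [[[0.035,0.191,0.022,0,0,0],[0.035,0.191,0.022,0,0,0],[0.035,0.191,0.022,0,0,0],[0.035,0.191,0.022,0,0,0],[0.035,0.191,0.022,0,0,0],[0.035,0.191,0.022,0,0,0],[0.035,0.191,0.022,0,0,0],[0.035,0.191,0.022,0,0,0]]]}}

```text
clock: 2.2
tool_pos: [0.4423, 0.0863, 0.2973]
orientation: [180.0, 0.0, -12.6]
force: [-0.2, 0.1, 0.1]
opening: 0.0001
gripper_force: 0.0
```

Scaled: 19.1 cm is 0.191, 2.2 cm is 0.022.

Call:
{"fn": "send_rows", "kwargs": {"plan": [[[0.035,0.191,0.022,0,0,0],[0.035,0.191,0.022,0,0,0],[0.035,0.191,0.022,0,0,0],[0.035,0.191,0.022,0,0,0],[0.035,0.191,0.022,0,0,0],[0.035,0.191,0.022,0,0,0],[0.035,0.191,0.022,0,0,0],[0.035,0.191,0.022,0,0,0]]]}}

```text
clock: 2.87
tool_pos: [0.4353, -0.1078, 0.2754]
orientation: [180.0, 0.0, -12.6]
force: [-0.2, 1.8, 0.4]
opening: 0.0004
gripper_force: 0.0
```

Call:
{"fn": "send_rows", "kwargs": {"plan": [[[0,0,0.03,0,0,0],[0,0,0.06,0,0,0],[0,0,0.08,0,0,0],[0,0,0.09,0,0,0],[0,0,0.096,0,0,0],[0,0,0.102,0,0,0],[0,0,0.108,0,0,0],[0,0,0.114,0,0,0]]]}}

```text
clock: 3.53
tool_pos: [0.4357, -0.1085, 0.1621]
orientation: [-180.0, -0.1, -12.6]
force: [0.3, -0.2, 0.2]
opening: 0.0005
gripper_force: 0.0
```

Scaled: 3.6 cm is 0.036, 3.4 cm is 0.034.

Call:
{"fn": "send_rows", "kwargs": {"plan": [[[0,0,0.005,0,0,0],[0,0,0.01,0,0,0],[0,0,0.015,0,0,0],[0,0,0.02,0,0,0],[0,0,0.025,0,0,0],[0,0,0.03,0,0,0],[0,0,0.034,0,0,0],[0,0,0.036,0,0,0]]]}}

```text
clock: 4.2
tool_pos: [0.4343, -0.1089, 0.1249]
orientation: [180.0, 0.1, -12.7]
force: [-2.7, 0.4, 3.9]
opening: 0.0002
gripper_force: 1.6
```

Scaled: 0.5 cm is 0.005, 0.4 cm is 0.004.

Call:
{"fn": "send_rows", "kwargs": {"plan": [[[0,0,0.001,0,0,0],[0,0,0.002,0,0,0],[0,0,0.003,0,0,0],[0,0,0.004,0,0,0],[0,0,0.005,0,0,0],[0,0,0.005,0,0,0]]]}}

```text
clock: 4.7
tool_pos: [0.4347, -0.1089, 0.1206]
orientation: [-180.0, -0.0, -12.7]
force: [-1.7, -0.5, 2.0]
opening: 0.0003
gripper_force: 0.9
```

Scaled: 0.3 cm is 0.003, 0.2 cm is 0.002.

Call:
{"fn": "send_rows", "kwargs": {"plan": [[[0,0,0.001,0,0,0],[0,0,0.002,0,0,0],[0,0,0.003,0,0,0],[0,0,0.003,0,0,0]]]}}

```text
clock: 5.03
tool_pos: [0.4347, -0.1088, 0.1175]
orientation: [-180.0, 0.0, -12.7]
force: [-1.3, -0.4, 1.9]
opening: 0.0004
gripper_force: 0.8
```

Scaled: 0.15 cm is 0.0015, 0.1 cm is 0.001.

Call:
{"fn": "send_rows", "kwargs": {"plan": [[[0,0,0.0005,0,0,0],[0,0,0.001,0,0,0],[0,0,0.0015,0,0,0],[0,0,0.0015,0,0,0]]]}}

```text
clock: 5.37
tool_pos: [0.4347, -0.1088, 0.1161]
orientation: [-180.0, 0.0, -12.7]
force: [-1.7, 0.4, 2.3]
opening: 0.0003
gripper_force: 1.1
```

Scaled: 0.15 cm is 0.0015, 0.1 cm is 0.001.

Call:
{"fn": "send_rows", "kwargs": {"plan": [[[0,0,0.0005,0,0,0],[0,0,0.001,0,0,0],[0,0,0.0015,0,0,0],[0,0,0.0015,0,0,0]]]}}

```text
clock: 5.7
tool_pos: [0.4347, -0.1088, 0.1146]
orientation: [-180.0, 0.0, -12.7]
force: [-1.3, 0.8, 2.4]
opening: 0.0005
gripper_force: 1.1
```

Scaled: 0.15 cm is 0.0015, 0.1 cm is 0.001.

Call:
{"fn": "send_rows", "kwargs": {"plan": [[[0,0,0.0005,0,0,0],[0,0,0.001,0,0,0],[0,0,0.0015,0,0,0],[0,0,0.0015,0,0,0]]]}}

```text
clock: 6.03
tool_pos: [0.4347, -0.1089, 0.1131]
orientation: [-180.0, 0.0, -12.7]
force: [-1.4, 1.1, 2.0]
opening: 0.0006
gripper_force: 1.1
```

```bash
python3 - <<'E'
from h import *
from plant import ctrl
ims=[]
for n,(x,y,w,h) in dict(scene=(215,150,180,140),top=(180,120,180,140)).items():
    c=ctrl.snapshot(n)["img"][:,:,::-1]
    cv2.imwrite(f"pics/{n}1.png",c)
    c=cv2.resize(c[y:y+h,x:x+w],(514,400),interpolation=cv2.INTER_CUBIC)
    ims.append(c)
ims=[cv2.resize(i,(385,300)) for i in ims]
w=cv2.resize(ctrl.snapshot("wrist")["img"][:,:,::-1],(400,300));cv2.imwrite("pics/wrist1.png",w)
t=np.vstack([np.hstack(ims),np.hstack([w,np.zeros((300,370,3),np.uint8)])])
cv2.imwrite("pics/m1.png",cv2.convertScaleAbs(t,alpha=1.4))
E
```

```text
(no output)
```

View pics/m1.png

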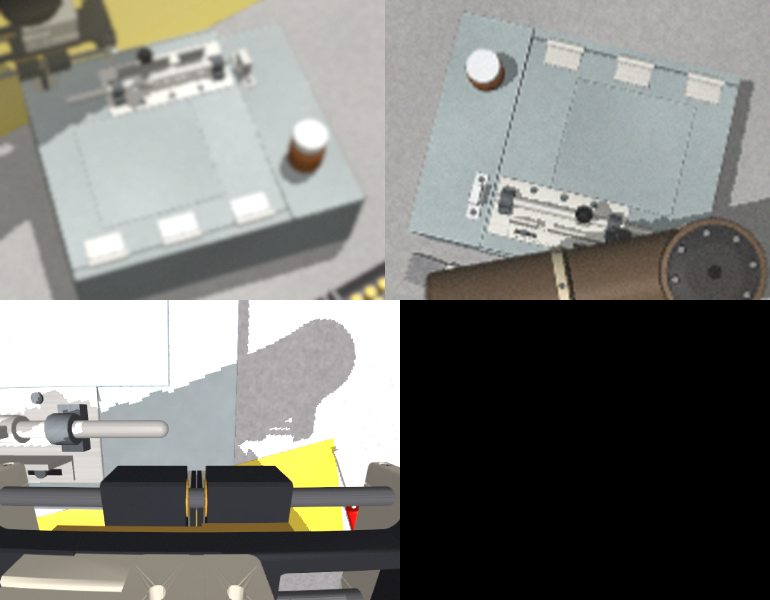

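The lid looks nearly shut, and the bolt, jar and the rest are untouched. In the wrist view the lid's near edge is at about v=485 in the mosaic, close to the fingertips at about (195,490), so I may be near the lid's edge. I'll check this by projection.

```bash
python3 - <<'E'
from h import *
from plant import ctrl
q=np.load("q.npy");s=ctrl.snapshot("wrist");o=ctrl.get_obs()
f=lambda P:(proj(s,P)[0]/1.4+[0,300]).round(1)
print("tcp",o["tool_pos"],f(o["tool_pos"]),"boxframe",Ro.from_euler('z',-q[2]).apply(o["tool_pos"]-[q[0],q[1],0])*1000)
for t in(0,.02):
  for n,p in dict(nearR=[-150,-190,116],midR=[0,-190,116],baseRnear=[-122.5,-86,116],nearEdge=[-150,-80,116],guideRtop=[-85,-74,147]).items():print(t,n,f(box2w(lid2box(p,t),q)))
for n in("scene",):
  s2=ctrl.snapshot(n);
  for nm,p in dict(nearR=[-150,-190,116],nearL=[-150,90,116]).items():
    for t in(0,.05):print(nm,t,((proj(s2,box2w(lid2box(p,t),q))[0]-[215,150])*385/180).round(1))
im=s["img"][200:340,100:400,::-1];cv2.imwrite("pics/w2.png",cv2.resize(im,(780,364),interpolation=cv2.INTER_CUBIC))
E
```

```text
tcp [ 0.43497622 -0.10887687  0.11312804] [195.8 469.6] boxframe [-124.70536354 -160.88471899  113.12804425]
0 nearR [226.8 496.3]
0 midR [234.5 317.6]
0 baseRnear [113.1 467.9]
0 nearEdge [109.8 495.3]
0 guideRtop [ 76.  433.6]
0.02 nearR [227.6 499.1]
0.02 midR [235.1 316.3]
0.02 baseRnear [111.  469.8]
0.02 nearEdge [107.4 498.1]
0.02 guideRtop [ 72.6 433.8]
nearR 0 [20.9 85.4]
nearR 0.05 [19.6 79.6]
nearL 0 [212.5  38.2]
nearL 0.05 [213.1  32.1]
```

View pics/w2.png

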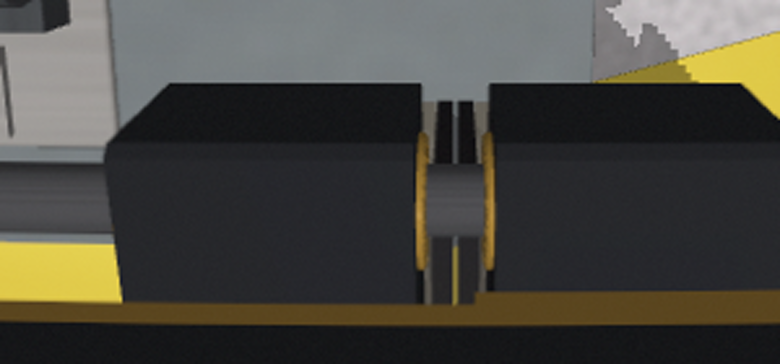

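```bash
python3 - <<'E'
from h import *
from plant import ctrl
q=np.load("q.npy");s=ctrl.snapshot("wrist");t1=ctrl.snapshot("top");o=ctrl.get_obs()
print(s["K"][0,0],s["pose"][:3,3],s["k1"],o["force"])
f=lambda P:proj(s,P)/1.4+[0,300]
def line(p0,p1,qq,t,**k):
    P=np.linspace(p0,p1,40);w=f(box2w(lid2box(P,t),qq));ax=k["ax"];i=np.argsort(w[:,1-ax]);return np.interp(k["at"],w[i,1-ax],w[i,ax])
def res(z):
    qq=[q[0]+z[0],q[1]+z[1],q[2]+z[3]];t=z[2];R=([-150,-190,116],[60,-190,116]);N=([-150,-190,116],[-150,0,116]);E=([-122,-86,117],[-40,-86,117])
    return np.array([line(*R,qq,t,ax=0,at=330)-241,line(*R,qq,t,ax=0,at=460)-237,line(*E,qq,t,ax=0,at=400)-99,line(*E,qq,t,ax=0,at=455)-102,
     line(*N,qq,t,ax=1,at=85)-508, line(*N,qq,t,ax=1,at=20)-508])
r=least_squares(res,[0,0,.05,0],x_scale=.01);print(r.x,r.fun.round(1))
t=r.x[2];print("surface z at tcp",113+3-np.sin(t)*-260)
# intensity profile across near edge etc. in the full image, column 20..140
E
```

```text
299.2331481107823 [ 0.50193835 -0.12457381  0.29724036] -0.044840640319995864 [ 0.05372418  0.50786304 -0.01729612]
[-0.00022037 -0.00241876  0.09945327  0.0042528 ] [-0.2  0.2 -0.3  0.3  0.7 -0.7]
surface z at tcp 141.81524588198968
```

```bash
python3 - <<'E'
from h import *
from plant import ctrl
q=np.load("q.npy");s=ctrl.snapshot("scene")
im=s["img"][125:215,200:335,::-1].copy();im=cv2.convertScaleAbs(cv2.resize(im,None,fx=5.9,fy=5.9,interpolation=cv2.INTER_CUBIC),alpha=1.4)
f=lambda P:((proj(s,P)[0]-[200,125]+.5)*5.9).round().astype(int)
for t,c in((0,(0,0,255)),(.1,(0,255,0)),(.2,(255,0,0))):
    for p in([-150,90,116],[-150,-190,116],[-150,-50,116]): cv2.circle(im,tuple(int(v) for v in f(box2w(lid2box(p,t),q))),4,c,1)
o=ctrl.get_obs();cv2.circle(im,tuple(int(v) for v in f(o["tool_pos"])),5,(0,255,255),1);print(f(o["tool_pos"]),o["force"],o["tool_pos"])
cv2.imwrite("pics/s3.png",im)
E
```

```text
[218 415] [-0.02422813 -0.08500889 -0.35867962] [ 0.43493573 -0.10884647  0.1131775 ]
```

View pics/s3.png

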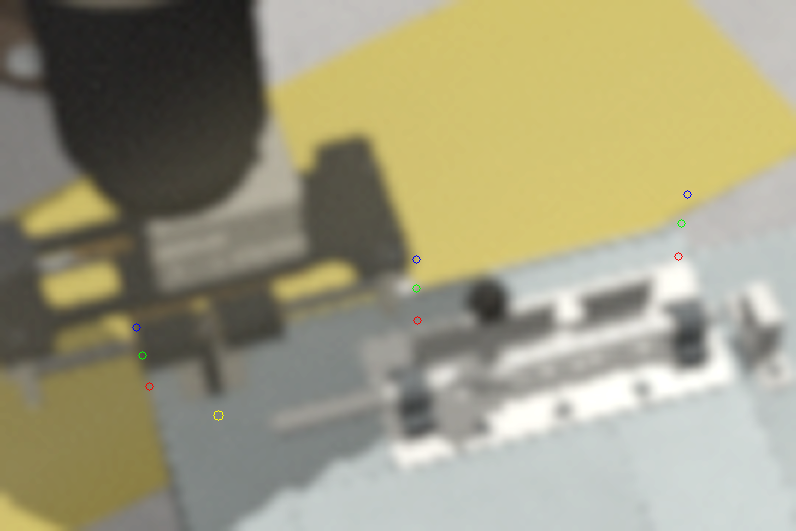

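The picture shows the lid still at about 0.1 rad: its near-left corner at (675,222) matches the green marker. The visible end of the fingers, (210,393), lies above the reported TCP at (218,415). The fingertip therefore seems to have sunk through the lid rather than pressing on it, probably because I came down too fast. I'll lift out slowly and watch the force.

Scaled: -1.5 cm is -0.015, -1 cm is -0.01.

Call:
{"fn": "send_rows", "kwargs": {"plan": [[[0,0,-0.003,0,0,0],[0,0,-0.006,0,0,0],[0,0,-0.01,0,0,0],[0,0,-0.015,0,0,0]]]}}

```text
clock: 6.77
tool_pos: [0.4347, -0.1089, 0.1286]
orientation: [180.0, 0.0, -12.7]
force: [-0.5, -0.1, 0.5]
opening: 0.0007
gripper_force: 0.0
```

Scaled: -2 cm is -0.02, -1.5 cm is -0.015.

Call:
{"fn": "send_rows", "kwargs": {"plan": [[[0,0,-0.005,0,0,0],[0,0,-0.01,0,0,0],[0,0,-0.015,0,0,0],[0,0,-0.02,0,0,0]]]}}

```text
clock: 7.1
tool_pos: [0.4348, -0.1089, 0.1488]
orientation: [-180.0, -0.0, -12.7]
force: [-0.2, -0.7, 0.9]
opening: 0.0006
gripper_force: 0.0
```

Scaled: -5 cm is -0.05, -4 cm is -0.04.

Call:
{"fn": "send_rows", "kwargs": {"plan": [[[0,0,-0.01,0,0,0],[0,0,-0.02,0,0,0],[0,0,-0.03,0,0,0],[0,0,-0.04,0,0,0],[0,0,-0.05,0,0,0],[0,0,-0.05,0,0,0]]]}}

```text
clock: 7.6
tool_pos: [0.436, -0.1089, 0.2006]
orientation: [-180.0, -0.2, -12.6]
force: [0.4, 0.5, 0.4]
opening: 0.0005
gripper_force: 0.0
```

```bash
python3 - <<'E'
from h import *
from plant import ctrl
q=np.load("q.npy");s=ctrl.snapshot("scene")
im=s["img"][125:215,200:335,::-1].copy();im=cv2.convertScaleAbs(cv2.resize(im,None,fx=5.9,fy=5.9,interpolation=cv2.INTER_CUBIC),alpha=1.4)
f=lambda P:((proj(s,P)[0]-[200,125]+.5)*5.9).round().astype(int)
for t,c in((0,(0,0,255)),(.1,(0,255,0)),(.2,(255,0,0))):
    for p in([-150,90,116],[-150,-190,116],[-150,-50,116]): cv2.circle(im,tuple(int(v) for v in f(box2w(lid2box(p,t),q))),4,c,1)
o=ctrl.get_obs();cv2.circle(im,tuple(int(v) for v in f(o["tool_pos"])),5,(0,255,255),1);print(f(o["tool_pos"]),o["force"],o["tool_pos"])
cv2.imwrite("pics/s4.png",im)
E
```

```text
[198 310] [ 0.15742353 -0.0083765  -0.06569479] [ 0.435498   -0.10879368  0.19936999]
```

View pics/s4.png

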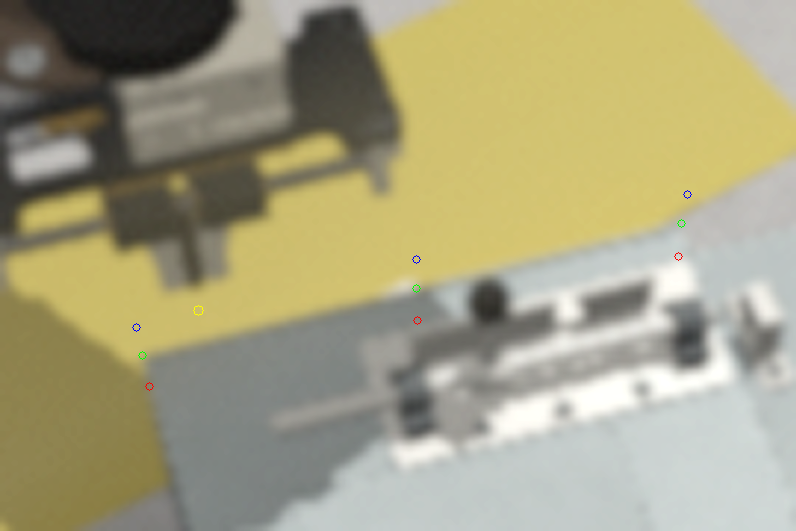

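In free air the visible fingertip, (195,285), again sits about 25 px above the projected TCP at (198,310). So the real tip is about 28 mm above the reported TCP. That fits the lid resting at 0.1 rad, and there was no tunnelling. To shut the lid, the reported TCP must reach about 0.088 m. I'll move slightly outward for body clearance and then press on.

Scaled: 8.8 cm is 0.088, 1.1 cm is 0.011.

Call:
{"fn": "send_rows", "kwargs": {"plan": [[[-0.005,0.005,0.02,0,0,0],[-0.01,0.011,0.04,0,0,0],[-0.01,0.011,0.06,0,0,0],[-0.01,0.011,0.07,0,0,0],[-0.01,0.011,0.077,0,0,0],[-0.01,0.011,0.082,0,0,0],[-0.01,0.011,0.086,0,0,0],[-0.01,0.011,0.088,0,0,0]]]}}

```text
clock: 8.32
tool_pos: [0.4224, -0.1174, 0.11]
orientation: [180.0, 0.0, -12.6]
force: [-3.1, 0.7, 3.5]
opening: 0.0005
gripper_force: 1.5
```

Scaled: 1.8 cm is 0.018, 1.6 cm is 0.016.

Call:
{"fn": "send_rows", "kwargs": {"plan": [[[0,0,0.003,0,0,0],[0,0,0.006,0,0,0],[0,0,0.009,0,0,0],[0,0,0.012,0,0,0],[0,0,0.014,0,0,0],[0,0,0.016,0,0,0],[0,0,0.018,0,0,0],[0,0,0.018,0,0,0]]]}}

```text
clock: 8.98
tool_pos: [0.4227, -0.1174, 0.0918]
orientation: [-180.0, -0.0, -12.7]
force: [-0.0, 0.7, -0.1]
opening: 0.0003
gripper_force: 0.0
```

Scaled: 0.2 cm is 0.002, 0.15 cm is 0.0015.

Call:
{"fn": "send_rows", "kwargs": {"plan": [[[0,0,0.0005,0,0,0],[0,0,0.001,0,0,0],[0,0,0.0015,0,0,0],[0,0,0.002,0,0,0]]]}}

```text
clock: 9.32
tool_pos: [0.4232, -0.1174, 0.0913]
orientation: [180.0, -0.1, -12.6]
force: [-6.9, 4.1, 19.6]
opening: 0.0005
gripper_force: 9.8
```

The lid is now on its hard stop: force rose to 19.6 N with the finger pads in contact. Next I'll lift, open the fingers and look at the ball.

Scaled: -17 cm is -0.17, -13 cm is -0.13.

Call:
{"fn": "send_rows", "kwargs": {"plan": [[[0,0,-0.02,0,0,0],[0,0,-0.05,0,0,0],[0,0,-0.09,0,0,0],[0,0,-0.13,0,0,0],[0,0,-0.17,0,0,0],[0,0,-0.17,0,0,0]]]}}

```text
clock: 9.82
tool_pos: [0.4267, -0.118, 0.2684]
orientation: [-179.9, -0.7, -12.6]
force: [1.4, 0.2, 1.6]
opening: 0.0003
gripper_force: 0.0
```

```bash
cat > dark.py <<'E'
from h import *
from plant import ctrl
def blob(n,P,r):
    s=ctrl.snapshot(n);u=proj(s,P)[0];x0,y0=int(u[0]-r),int(u[1]-r)
    g=s["img"].max(2)[y0:y0+2*r,x0:x0+2*r]
    m=(g<g.min()+18).astype(np.uint8);k,l,st,c=cv2.connectedComponentsWithStats(m)
    return s,u,[(st[i,4],st[i,2:4].tolist(),(c[i]+[x0,y0]).round(1)) for i in range(1,k) if st[i,4]>8],g.min()
E
python3 - <<'E'
from dark import *
q=np.load("q.npy");P=box2w(ball(4,.016),q)[0];print(P,tool(P,np.array([.423,-.117,.261]),[180,0,-12.66]))
for n in("scene","top","wrist"):
    s,u,b,g=blob(n,P,14 if n!="wrist" else 45);print(n,u,g,b)
E
```

```text
[0.50202713 0.00894345 0.19099296] [  4.95033953 -14.02014748   7.00070398]
scene [281.91631797 178.23653293] 33 [(np.int32(19), [5, 5], array([281.8, 177.9]))]
top [272.33880465 222.52781681] 30 [(np.int32(41), [7, 7], array([272. , 222.8]))]
wrist [110.64735253 154.4962994 ] 9 [(np.int32(252), [22, 24], array([116.6, 154.6]))]
```

The ball is within half a pixel of the prediction for a shut lid in both fixed cameras, which confirms that the lid is shut and that s is about 4 mm and a about 0. I'll move over it with the fingers part open.

Scaled: -14 cm is -0.14, -10.5 cm is -0.105.

Call:
{"fn": "send_rows", "kwargs": {"plan": [[[0.013,-0.035,0,0,0,0],[0.026,-0.07,0,0,0,0],[0.038,-0.105,0,0,0,0],[0.05,-0.14,0,0,0,0],[0.05,-0.14,0,0,0,0],[0.05,-0.14,0,0,0,0],[0.05,-0.14,0,0,0,0],[0.05,-0.14,0,0,0,0]]], "fingers": 0.6}}

```text
clock: 10.63
tool_pos: [0.5013, 0.0076, 0.2594]
orientation: [180.0, 0.1, -12.7]
force: [0.2, -0.3, -0.8]
opening: 0.0478
gripper_force: 0.0
```

```bash
python3 - <<'E'
from dark import *
q=np.load("q.npy");P=box2w(ball(4,.016),q)[0];o=ctrl.get_obs();print(P,o["tool_pos"],o["orientation"],tool(P,o["tool_pos"],o["orientation"]))
O=[]
for n in("scene","top","wrist"):
    s,u,b,g=blob(n,P,14 if n!="wrist" else 60);print(n,u,g,b)
    if n=="wrist":cv2.imwrite("pics/w5.png",s["img"][:,:,::-1])
E
```

```text
[0.50202713 0.00894345 0.19099296] [0.50126667 0.00756487 0.25938824] [ 1.79953977e+02  7.42921057e-02 -1.26795192e+01] [ 0.05280051 -0.15668204  6.83934176]
scene [281.91631797 178.23653293] 29 [(np.int32(23), [6, 5], array([281.8, 178.1]))]
top [272.33880465 222.52781681] 28 [(np.int32(22), [16, 4], array([277. , 233.7]))]
wrist [272.45073852 209.54434705] 9 [(np.int32(446), [24, 25], array([273.8, 210.9])), (np.int32(25), [9, 4], array([221.8, 222. ])), (np.int32(14), [8, 2], array([289.6, 222.6])), (np.int32(267), [17, 24], array([222.6, 252.8])), (np.int32(231), [11, 24], array([325.8, 251.7]))]
```

View pics/w5.png

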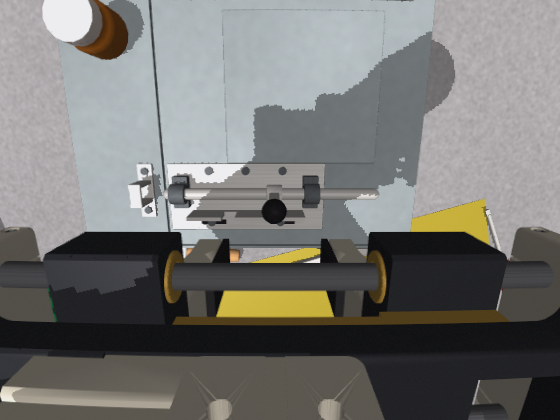

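The wrist view shows the ball at (274,211), centred between the fingertips at (222,252) and (326,252), with the lid level with the deck. I'll descend and pinch.

Scaled: 10.8 cm is 0.108, 10.6 cm is 0.106.

Call:
{"fn": "send_rows", "kwargs": {"plan": [[[0,-0.001,0.03,0,0,0],[0,-0.001,0.055,0,0,0],[0,-0.001,0.075,0,0,0],[0,-0.001,0.09,0,0,0],[0,-0.001,0.1,0,0,0],[0,-0.001,0.106,0,0,0],[0,-0.001,0.108,0,0,0],[0,-0.001,0.108,0,0,0]]]}}

```text
clock: 11.45
tool_pos: [0.5024, 0.009, 0.1524]
orientation: [-180.0, -0.0, -12.7]
force: [-0.0, 0.5, -0.0]
opening: 0.0527
gripper_force: 0.0
```

Call:
{"fn": "send_rows", "kwargs": {"plan": [[[0,0,0,0,0,0],[0,0,0,0,0,0],[0,0,0,0,0,0],[0,0,0,0,0,0],[0,0,0,0,0,0]]], "fingers": 0}}

```text
clock: 11.87
tool_pos: [0.5024, 0.0093, 0.1525]
orientation: [-180.0, -0.0, -12.6]
force: [-0.8, -0.6, 0.7]
opening: 0.025
gripper_force: 0.0
```

Call:
{"fn": "send_rows", "kwargs": {"plan": [[[0,0,0,0,0,0],[0,0,0,0,0,0],[0,0,0,0,0,0]]]}}

```text
clock: 12.12
tool_pos: [0.5023, 0.009, 0.1524]
orientation: [180.0, -0.0, -12.6]
force: [-0.6, -2.0, 2.7]
opening: 0.0199
gripper_force: 30.0
```

Ball gripped with 30 N. Now I'll slide the bolt left to about s = 0.041, short of the notch range.

Scaled: -1.9 cm is -0.019, -1.4 cm is -0.014.

Call:
{"fn": "send_rows", "kwargs": {"plan": [[[0,-0.004,0,0,0,0],[0,-0.009,0,0,0,0],[0,-0.014,0,0,0,0],[0,-0.019,0,0,0,0],[0,-0.019,0,0,0,0]]]}}

```text
clock: 12.53
tool_pos: [0.5069, 0.0288, 0.1524]
orientation: [-180.0, -0.0, -12.6]
force: [-0.9, 0.6, 4.8]
opening: 0.0201
gripper_force: 30.0
```

Scaled: -1.8 cm is -0.018, -1.6 cm is -0.016.

Call:
{"fn": "send_rows", "kwargs": {"plan": [[[0,-0.004,0,0,0,0],[0,-0.008,0,0,0,0],[0,-0.012,0,0,0,0],[0,-0.016,0,0,0,0],[0,-0.018,0,0,0,0],[0,-0.018,0,0,0,0]]]}}

```text
clock: 13.03
tool_pos: [0.5108, 0.0461, 0.1524]
orientation: [-180.0, -0.0, -12.6]
force: [-1.6, -1.4, 5.8]
opening: 0.0198
gripper_force: 30.0
```

Scaled: -3.45 cm is -0.0345, 1.3 cm is 0.013.

Call:
{"fn": "send_rows", "kwargs": {"plan": [[[-0.005,0,0.0003,0,0,0],[-0.01,0,0.0011,0,0,0],[-0.0155,0,0.0025,0,0,0],[-0.0205,0,0.0043,0,0,0],[-0.0255,0,0.0067,0,0,0],[-0.03,0,0.0096,0,0,0],[-0.0345,0,0.013,0,0,0],[-0.0345,0,0.013,0,0,0]]]}}

```text
clock: 13.7
tool_pos: [0.4757, 0.0532, 0.1386]
orientation: [-180.0, 0.0, -12.6]
force: [2.9, 3.1, -2.0]
opening: 0.0198
gripper_force: 30.0
```

Scaled: -0.4 cm is -0.004, 0.38 cm is 0.0038.

Call:
{"fn": "send_rows", "kwargs": {"plan": [[[-0.002,0,0.0018,0,0,0],[-0.004,0,0.0038,0,0,0],[-0.004,0,0.0038,0,0,0],[-0.004,0,0.0038,0,0,0]]]}}

```text
clock: 14.03
tool_pos: [0.4723, 0.0537, 0.1352]
orientation: [180.0, 0.0, -12.7]
force: [0.2, 3.2, 1.5]
opening: 0.0203
gripper_force: 30.0
```

Scaled: 0.2 cm is 0.002, -0.18 cm is -0.0018.

Call:
{"fn": "send_rows", "kwargs": {"plan": [[[-0.001,0,0.001,0,0,0],[-0.0018,0,0.002,0,0,0],[-0.0018,0,0.002,0,0,0]]]}}

```text
clock: 14.28
tool_pos: [0.4707, 0.0541, 0.1333]
orientation: [180.0, 0.0, -12.7]
force: [-0.7, 3.0, 2.1]
opening: 0.0202
gripper_force: 30.0
```

Scaled: 0.13 cm is 0.0013, -0.1 cm is -0.001.

Call:
{"fn": "send_rows", "kwargs": {"plan": [[[-0.0005,0,0.0007,0,0,0],[-0.001,0,0.0013,0,0,0],[-0.001,0,0.0013,0,0,0]]]}}

```text
clock: 14.53
tool_pos: [0.4698, 0.0543, 0.132]
orientation: [180.0, 0.0, -12.7]
force: [-0.8, 3.2, 3.7]
opening: 0.02
gripper_force: 30.0
```

Scaled: 0.05 cm is 0.0005, -0.04 cm is -0.0004.

Call:
{"fn": "send_rows", "kwargs": {"plan": [[[-0.0004,0,0.0005,0,0,0],[-0.0004,0,0.0005,0,0,0],[-0.0004,0,0.0005,0,0,0]]]}}

```text
clock: 14.78
tool_pos: [0.4694, 0.0544, 0.1315]
orientation: [180.0, 0.0, -12.7]
force: [-2.8, 2.3, 4.7]
opening: 0.0203
gripper_force: 30.0
```

Scaled: 0.05 cm is 0.0005, -0.04 cm is -0.0004.

Call:
{"fn": "send_rows", "kwargs": {"plan": [[[-0.0004,0,0.0005,0,0,0],[-0.0004,0,0.0005,0,0,0],[-0.0004,0,0.0005,0,0,0]]]}}

```text
clock: 15.03
tool_pos: [0.4691, 0.0545, 0.131]
orientation: [180.0, 0.0, -12.7]
force: [-2.0, 2.6, 4.8]
opening: 0.0202
gripper_force: 30.0
```

Scaled: 0.05 cm is 0.0005, -0.03 cm is -0.0003.

Call:
{"fn": "send_rows", "kwargs": {"plan": [[[-0.0003,0,0.0005,0,0,0],[-0.0003,0,0.0005,0,0,0],[-0.0003,0,0.0005,0,0,0]]]}}

```text
clock: 15.28
tool_pos: [0.4687, 0.0545, 0.1305]
orientation: [180.0, 0.0, -12.7]
force: [-1.6, 2.9, 4.6]
opening: 0.0201
gripper_force: 30.0
```

Scaled: 0.05 cm is 0.0005, -0.03 cm is -0.0003.

Call:
{"fn": "send_rows", "kwargs": {"plan": [[[-0.0003,0,0.0005,0,0,0],[-0.0003,0,0.0005,0,0,0],[-0.0003,0,0.0005,0,0,0]]]}}

```text
clock: 15.53
tool_pos: [0.4684, 0.0546, 0.13]
orientation: [180.0, 0.0, -12.7]
force: [-2.4, 3.7, 5.1]
opening: 0.0201
gripper_force: 30.0
```

Scaled: 0.06 cm is 0.0006, -0.03 cm is -0.0003.

Call:
{"fn": "send_rows", "kwargs": {"plan": [[[-0.0003,0,0.0006,0,0,0],[-0.0003,0,0.0006,0,0,0],[-0.0003,0,0.0006,0,0,0]]]}}

```text
clock: 15.78
tool_pos: [0.4682, 0.0547, 0.1295]
orientation: [180.0, 0.0, -12.6]
force: [-3.7, 2.8, 6.1]
opening: 0.02
gripper_force: 30.0
```

Scaled: 0.06 cm is 0.0006, -0.03 cm is -0.0003.

Call:
{"fn": "send_rows", "kwargs": {"plan": [[[-0.0003,0,0.0006,0,0,0],[-0.0003,0,0.0006,0,0,0],[-0.0003,0,0.0006,0,0,0]]]}}

```text
clock: 16.03
tool_pos: [0.4679, 0.0547, 0.1291]
orientation: [180.0, 0.0, -12.6]
force: [-3.5, 3.1, 8.5]
opening: 0.0201
gripper_force: 30.0
```

Contact with the strip's top is felt: force is rising, to 8.5 N. I'll keep the pressure light and creep left.

Scaled: -0.2 cm is -0.002, -0.15 cm is -0.0015.

Call:
{"fn": "send_rows", "kwargs": {"plan": [[[0,-0.0005,-0.0003,0,0,0],[0,-0.001,-0.0003,0,0,0],[0,-0.0015,-0.0003,0,0,0],[0,-0.002,-0.0003,0,0,0]]]}}

```text
clock: 16.37
tool_pos: [0.4679, 0.0552, 0.1292]
orientation: [179.8, 0.0, -12.7]
force: [-1.5, -6.1, 5.9]
opening: 0.0199
gripper_force: 30.0
```

Scaled: -0.2 cm is -0.002, -0.15 cm is -0.0015.

Call:
{"fn": "send_rows", "kwargs": {"plan": [[[0,-0.0005,0,0,0,0],[0,-0.001,0,0,0,0],[0,-0.0015,0,0,0,0],[0,-0.002,0,0,0,0]]]}}

```text
clock: 16.7
tool_pos: [0.4681, 0.0566, 0.1291]
orientation: [179.8, 0.1, -12.7]
force: [0.1, -6.0, 6.3]
opening: 0.0201
gripper_force: 30.0
```

Scaled: -0.2 cm is -0.002, -0.15 cm is -0.0015.

Call:
{"fn": "send_rows", "kwargs": {"plan": [[[0,-0.0005,0,0,0,0],[0,-0.001,0,0,0,0],[0,-0.0015,0,0,0,0],[0,-0.002,0,0,0,0]]]}}

```text
clock: 17.03
tool_pos: [0.4685, 0.0587, 0.129]
orientation: [179.8, 0.1, -12.7]
force: [-1.4, -5.5, 6.0]
opening: 0.0201
gripper_force: 30.0
```

Scaled: -0.2 cm is -0.002, -0.15 cm is -0.0015.

Call:
{"fn": "send_rows", "kwargs": {"plan": [[[0,-0.0005,0,0,0,0],[0,-0.001,0,0,0,0],[0,-0.0015,0,0,0,0],[0,-0.002,0,0,0,0]]]}}

```text
clock: 17.37
tool_pos: [0.4689, 0.0608, 0.1289]
orientation: [179.8, 0.1, -12.7]
force: [-1.2, -4.8, 5.0]
opening: 0.0201
gripper_force: 30.0
```

Scaled: -0.2 cm is -0.002, -0.15 cm is -0.0015.

Call:
{"fn": "send_rows", "kwargs": {"plan": [[[0,-0.0005,0,0,0,0],[0,-0.001,0,0,0,0],[0,-0.0015,0,0,0,0],[0,-0.002,0,0,0,0]]]}}

```text
clock: 17.7
tool_pos: [0.4697, 0.0642, 0.1289]
orientation: [180.0, 0.1, -12.7]
force: [-3.4, -2.6, 4.6]
opening: 0.02
gripper_force: 30.0
```

Scaled: -0.2 cm is -0.002, -0.15 cm is -0.0015.

Call:
{"fn": "send_rows", "kwargs": {"plan": [[[0,-0.0005,0,0,0,0],[0,-0.001,0,0,0,0],[0,-0.0015,0,0,0,0],[0,-0.002,0,0,0,0]]]}}

```text
clock: 18.03
tool_pos: [0.4703, 0.0665, 0.129]
orientation: [180.0, 0.0, -12.7]
force: [-3.5, -3.0, 3.8]
opening: 0.0201
gripper_force: 30.0
```

Lateral friction fell off around y = 0.064, so the stem may be over the notch. I'll test gently downward.

Scaled: 0.1 cm is 0.001, -0.05 cm is -0.0005.

Call:
{"fn": "send_rows", "kwargs": {"plan": [[[-0.0003,0,0.0005,0,0,0],[-0.0005,0,0.001,0,0,0],[-0.0005,0,0.001,0,0,0]]]}}

```text
clock: 18.28
tool_pos: [0.47, 0.0668, 0.1282]
orientation: [-180.0, 0.0, -12.6]
force: [-5.0, -1.4, 6.4]
opening: 0.02
gripper_force: 30.0
```

Scaled: 0.1 cm is 0.001, -0.02 cm is -0.0002.

Call:
{"fn": "send_rows", "kwargs": {"plan": [[[-0.0002,0,0.0005,0,0,0],[-0.0004,0,0.001,0,0,0],[-0.0004,0,0.001,0,0,0]]]}}

```text
clock: 18.53
tool_pos: [0.4695, 0.0669, 0.1272]
orientation: [-180.0, 0.0, -12.6]
force: [-5.4, -1.6, 6.1]
opening: 0.0205
gripper_force: 30.0
```

Scaled: -0.19 cm is -0.0019, 0.18 cm is 0.0018.

Call:
{"fn": "send_rows", "kwargs": {"plan": [[[-0.0008,0,0.0005,0,0,0],[-0.0014,0,0.001,0,0,0],[-0.0019,0,0.0018,0,0,0],[-0.0019,0,0.0018,0,0,0]]]}}

```text
clock: 18.87
tool_pos: [0.4683, 0.0673, 0.1254]
orientation: [-180.0, -0.0, -12.6]
force: [-1.9, -2.6, 2.3]
opening: 0.0205
gripper_force: 30.0
```

The handle is passing below the strip's edge at low force, so it is in the notch. I'll continue along the arc.

Scaled: 0.8 cm is 0.008, -0.43 cm is -0.0043.

Call:
{"fn": "send_rows", "kwargs": {"plan": [[[-0.001,0,0.0015,0,0,0],[-0.002,0,0.003,0,0,0],[-0.0032,0,0.0055,0,0,0],[-0.0043,0,0.008,0,0,0],[-0.0043,0,0.008,0,0,0]]]}}

```text
clock: 19.28
tool_pos: [0.4637, 0.0683, 0.1168]
orientation: [-180.0, -0.0, -12.7]
force: [1.3, -2.4, 0.3]
opening: 0.02
gripper_force: 30.0
```

Scaled: 1.05 cm is 0.0105, -0.29 cm is -0.0029.

Call:
{"fn": "send_rows", "kwargs": {"plan": [[[-0.001,0,0.0025,0,0,0],[-0.0017,0,0.005,0,0,0],[-0.0024,0,0.008,0,0,0],[-0.0029,0,0.0105,0,0,0],[-0.0029,0,0.0105,0,0,0]]]}}

```text
clock: 19.7
tool_pos: [0.4605, 0.0688, 0.1061]
orientation: [180.0, 0.0, -12.7]
force: [-0.5, -0.2, 1.2]
opening: 0.0205
gripper_force: 30.0
```

Scaled: 0.4 cm is 0.004, 0.3 cm is 0.003.

Call:
{"fn": "send_rows", "kwargs": {"plan": [[[-0.0003,0,0.0015,0,0,0],[-0.0005,0,0.003,0,0,0],[-0.0007,0,0.004,0,0,0],[-0.0007,0,0.004,0,0,0]]]}}

```text
clock: 20.03
tool_pos: [0.46, 0.069, 0.1026]
orientation: [-180.0, 0.0, -12.7]
force: [-1.9, 0.4, 0.8]
opening: 0.02
gripper_force: 30.0
```

Scaled: 0.15 cm is 0.0015, 0.1 cm is 0.001.

Call:
{"fn": "send_rows", "kwargs": {"plan": [[[-0.0001,0,0.001,0,0,0],[-0.0001,0,0.0015,0,0,0],[-0.0001,0,0.0015,0,0,0]]]}}

```text
clock: 20.28
tool_pos: [0.4599, 0.0689, 0.1012]
orientation: [-180.0, 0.0, -12.7]
force: [-3.8, 2.1, 1.7]
opening: 0.0201
gripper_force: 30.0
```

Scaled: 0.08 cm is 0.0008.

Call:
{"fn": "send_rows", "kwargs": {"plan": [[[0,0,0.0008,0,0,0],[0,0,0.0008,0,0,0],[0,0,0.0008,0,0,0]]]}}

```text
clock: 20.53
tool_pos: [0.4599, 0.0689, 0.1004]
orientation: [180.0, 0.0, -12.7]
force: [-3.6, 2.4, 2.3]
opening: 0.0199
gripper_force: 30.0
```

Scaled: 0.08 cm is 0.0008.

Call:
{"fn": "send_rows", "kwargs": {"plan": [[[0,0,0.0008,0,0,0],[0,0,0.0008,0,0,0],[0,0,0.0008,0,0,0]]]}}

```text
clock: 20.78
tool_pos: [0.4599, 0.0689, 0.0996]
orientation: [180.0, 0.0, -12.7]
force: [-4.6, 2.0, 1.8]
opening: 0.0199
gripper_force: 30.0
```

Scaled: 0.08 cm is 0.0008.

Call:
{"fn": "send_rows", "kwargs": {"plan": [[[0,0,0.0008,0,0,0],[0,0,0.0008,0,0,0],[0,0,0.0008,0,0,0]]]}}

```text
clock: 21.03
tool_pos: [0.4599, 0.0689, 0.0988]
orientation: [180.0, 0.0, -12.7]
force: [-5.0, 2.0, 2.3]
opening: 0.0199
gripper_force: 30.0
```

Scaled: 0.08 cm is 0.0008.

Call:
{"fn": "send_rows", "kwargs": {"plan": [[[0,0,0.0008,0,0,0],[0,0,0.0008,0,0,0],[0,0,0.0008,0,0,0]]]}}

```text
clock: 21.28
tool_pos: [0.4599, 0.0689, 0.0981]
orientation: [180.0, 0.0, -12.7]
force: [-5.5, 2.7, 3.8]
opening: 0.0202
gripper_force: 30.0
```

Scaled: 0.08 cm is 0.0008.

Call:
{"fn": "send_rows", "kwargs": {"plan": [[[0,0,0.0008,0,0,0],[0,0,0.0008,0,0,0],[0,0,0.0008,0,0,0]]]}}

```text
clock: 21.53
tool_pos: [0.46, 0.0689, 0.0977]
orientation: [-180.0, 0.0, -12.6]
force: [-6.8, 2.1, 7.9]
opening: 0.0197
gripper_force: 30.0
```

Scaled: 0.06 cm is 0.0006.

Call:
{"fn": "send_rows", "kwargs": {"plan": [[[0,0,0.0006,0,0,0],[0,0,0.0006,0,0,0],[0,0,0.0006,0,0,0]]]}}

```text
clock: 21.78
tool_pos: [0.46, 0.0689, 0.0974]
orientation: [-180.0, -0.0, -12.6]
force: [-8.9, 3.2, 11.4]
opening: 0.0198
gripper_force: 30.0
```

Call:
{"fn": "send_rows", "kwargs": {"plan": [[[0,0,0,0,0,0],[0,0,0,0,0,0],[0,0,0,0,0,0],[0,0,0,0,0,0],[0,0,0,0,0,0]]], "fingers": 0.5}}

```text
clock: 22.2
tool_pos: [0.4603, 0.0688, 0.0966]
orientation: [180.0, -0.0, -12.7]
force: [0.2, 0.6, 0.8]
opening: 0.0431
gripper_force: 0.0
```

Call:
{"fn": "send_rows", "kwargs": {"plan": [[[0,0,-0.005,0,0,0],[0,0,-0.015,0,0,0],[0,0,-0.035,0,0,0],[0,0,-0.065,0,0,0],[0,0,-0.1,0,0,0],[0,0,-0.13,0,0,0],[0,0,-0.15,0,0,0],[0,0,-0.15,0,0,0]]]}}

```text
clock: 22.87
tool_pos: [0.4626, 0.0695, 0.252]
orientation: [-179.7, -0.4, -12.6]
force: [1.0, 0.5, -0.7]
opening: 0.0439
gripper_force: 0.0
```

```bash
python3 - <<'E'
from dark import *
q=np.load("q.npy");P=box2w(ball(54,1.5),q)[0]
for n in("scene","wrist"):
    s,u,b,g=blob(n,P,14 if n!="wrist" else 40);print(n,u,g,b)
    for a in(1.2,1.4):print(a,proj(s,box2w(ball(54,a),q)))
    c=s["img"][:,:,::-1]
    if n=="scene":A=cv2.resize(c[130:215,200:335],(400,300),interpolation=cv2.INTER_CUBIC)
    else:B=cv2.resize(c,(400,300))
cv2.imwrite("pics/fin.png",np.hstack([A,B]))
E
```

```text
scene [293.19687309 170.91100394] 35 [(np.int32(11), [4, 4], array([293.3, 170.6]))]
1.2 [[293.58367488 168.42648096]]
1.4 [[293.27064869 169.92995448]]
wrist [274.52140254 200.43343369] 12 [(np.int32(27), [9, 3], array([266., 177.])), (np.int32(324), [21, 20], array([275.9, 199.6]))]
1.2 [[274.46027601 200.60003692]]
1.4 [[274.4984818  201.04115617]]
```

View pics/fin.png

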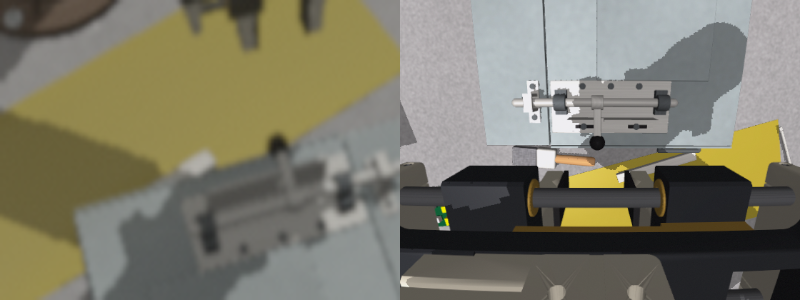

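The final picture shows the handle lying flat through the strip, with the ball at (597,143) in the right half. The rod's nose is through the staple at (520,102), and the lid is level with the deck. The ball sits at the prediction for a ≈ 1.5, and the robot is clear of everything.

```bash
python3 -c "
from plant import ctrl
print(ctrl.close_job())"
```

```text
the job is handed in; nothing more can be done
None
```

The job is handed in at about 23 s: the lid is shut, the bolt is through the staple, the handle is fully down in the notch (found by feel at about 11 N or less), and none of the moves touched anything else on the bench.

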